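Nudge a crooked cordless lamp to the middle of its charging base

TASK

One of the two little pear-shaped table lamps on the till counter was put down off-centre on its round charging base, so it is not charging. Nudge it with light pushes of the fingertips until it stands still and upright in the middle of its base; do not grip it, lift it, tip it over or knock it off. Leave the other lamp and everything else on the counter where it is, and finish with the hand clear.

Things in the scene. Friction and masses are not known exactly. Their poses are not given: they have to be found in the camera images.
- lamp_a: The crooked lamp: warm-white pear, 72 mm tall, 0.14 to 0.28 kg. Origin: centre of its foot's underside, z up. Brass foot 36 mm wide bearing on a 30 mm ring; widest (56 mm) at 24 mm up, 37 mm wide at 50 mm up, brass cap 23 mm wide on top. Friction on the base 0.28 to 0.42: a slow push at the widest part slides it, one above 35 mm up may rock or topple it. It starts 13 to 20 mm off centre, any way.
- base_a_center (a point): Centre of the flat top of the charging base under the crooked lamp (a copper disc marks it), 22 mm above the counter. The base is a black round puck, 68 mm across and 22 mm high, with a thin flange 88 mm across at its foot, screwed to the counter; a thin white ring line, 63 mm across, runs round its top.
- lamp_b: The other lamp, of the same make and size, correctly centred on the other base: leave it alone. Origin at the centre of the underside of its foot.
- base_b_center (a point): Centre of the flat top of the other, identical charging base, 22 mm above the counter.
- receipt_roll: Bystander: standing roll of receipt paper, 58 mm across, 57 mm high; origin at the centre of its underside.
- stapler: Bystander: pink and grey stapler, 135 x 36 mm, 60 mm high, long along its x axis; origin under its centre.
- pen_cup: Bystander: black cup 76 mm across, 100 mm high, with pens up to 150 mm high; origin at the centre of its underside.
- bell: Bystander: steel counter bell, 84 mm across, 58 mm high; origin at the centre of its underside.
- card_terminal: Bystander: black portable card terminal, 170 (x) x 78 (y) mm, 47 mm high; origin under its centre.
- scissors: Bystander: scissors with blue handles lying flat, 190 (x) x 96 (y) mm, 12 mm high; origin under the pivot.
- bill_folder: Bystander: dark brown bill folder lying flat, 130 (x) x 230 (y) mm, 14 mm high; origin under its centre.
Things that resemble listed ones, but are neither listed nor needed, are in the scene too. Leave any red look-alike of the lamp_a alone.

How it is judged:
By the outcome, as a careful person would: the job done as asked, in the order asked, and still so for the second after the job is handed in, with the robot touching nothing.
It also fails if it takes over 45 s, if anything falls off the work surface, if the arm or the gripper's body presses on something with over 40 N, if the wrist force passes 120 N, or if a joint passes its speed limit or range.

ROBOT

A 7-joint arm with a two-finger parallel gripper is mounted at the origin on the work surface. World frame = base frame: x ahead of the robot, y to its left, z up, the work surface at z = 0. Lengths are in m, angles in rad, forces in N, time in s.
With the tool pointing down it reaches from about 0.35 to 0.9 m from the base axis. Payload 19.9 kg.
Tool frame: the origin (TCP) lies midway between the tips of the shut fingers; the grasp point (between the pads) lies ctrl.grip_point_offset behind it (ctrl.grip_point_offset is the distance from the TCP to the grasp point, in m); z points along the fingers, y is the direction in which the jaws open and shut (so a half turn about z gives the same grasp; the last joint's range is limited). The gripper opens to 85 mm and grips with 20 to 120 N. Pads are 22 mm wide; open, the fingers measure 114 mm over their backs; the gripper's body (76 mm by 85 mm) begins 54 mm behind the grasp point. The pads swing forward as they close: fully open they stand 13 mm farther back than shut.
Start: joints at [-1.385, 0.417, -0.01, 1.614, 0.005, 1.111, -0.053], TCP at [0.141, 0.609, 0.231] pointing down, gripper open.
Joint ranges: [-2.81, 2.81], [-0.39, 2.02], [-1.27, 1.25], [0.06, 2.57], [-1.19, 4.33], [0.19, 2], [-2.82, 2.82]. Speed limits (rad/s): [1.89, 1.89, 2.39, 2.39, 3.01, 3.01, 3.01].

INTERFACE

Orientations are given as [roll, pitch, yaw] about the fixed x, y, z axes, in that order (R = Rz(yaw) Ry(pitch) Rx(roll)).
In Python, from station import ctrl gives the robot as it stands. The module is installed in compiled form; this text tells all that it offers. Calls block until the motion is done:
- ctrl.movep(position, orientation): joint-space move of the TCP to a pose.
- ctrl.move_l(position, rate=0.15, ori=None, contact_N=None): straight line of the TCP; ori=None keeps the orientation; rate is the mean speed in m/s. With contact_N (N) it stops when the force on the tool has changed by that much, and returns True; else False.
- ctrl.goto_joints(angles): joint-space move.
- ctrl.set_gripper(opening, grasp_force=None): opening from 0.0 (shut) to 1.0 (fully open); grasp_force is the grip in N (None keeps the last); returns when the fingers have stopped.
- ctrl.wait(seconds).
- ctrl.inverse_kinematics(position, orientation): joint angles nearest the present ones, or None.
- ctrl.sense(): the state.
- ctrl.grab_frame(name): name is "scene" or "top"; returns (picture, depth): 420x560x3 uint8, red, green, blue; 420x560 float32, m along the optical axis (not along the pixel's ray), 0 where there is no reading.
- ctrl.camera_model(name): a dict with "K" (3x3 intrinsics, pixels), "k1" (the pictures are not rectified: a ray, as slopes to the right and down, at radius r is drawn at 1 + k1 r^2 times it, then the intrinsics apply), "rvec" (rotation vector, rad) and "tvec" (3), from world to camera coordinates, as OpenCV has them. Camera axes: x right, y down, z forward; pixel columns grow to the right and rows downward; lengths in m; the calibration is good to about 2 mm. A picture is of the moment at which its call begins. camera_model takes no time and is no camera call.
A pose or a line that the arm cannot do raises ctrl.PlanningError and nothing moves.
- ctrl.finish_job(): hands the job in, once; it reports no verdict.
Trained networks look in the newest picture that a camera, given by its name, has taken for a name from the list of things; names that differ only in an ending like _2 or _b are one class to them, and where a whole thing is asked for, a point or a joint stands for the part that bears it (a point fixed in the world has none). Each returns a list of dicts, best first, with "score" (0 to 1); they miss things now and then, are a little off and sometimes report something else, mostly with a low value. They report only what shows in the picture. A call takes as long as a camera call. They do not tell look-alikes from the thing itself.
- ctrl.silhouettes(camera, target): "region" (420x560 bool, what is visible of it) and "at" ([column, row] in pixels, amid what is visible of it).
- ctrl.spot_point(camera, target): "at" ([column, row] in pixels: a listed point, or the origin of a listed thing).
The state is a dict: "time_s": time; "joints": joint angles; "joint_velocities": joint speeds; "tau": joint torques, N m; "position": TCP position; "orientation": TCP orientation; "ft_force": force on the tool from outside, world axes, zero at the start; "wrist_torque": the same for the moment, N m; "finger_gap": opening from 0.0 (shut) to 1.0 (fully open).
Only numpy, scipy, OpenCV 4.12 (cv2) and the standard library are available. Lean on these libraries where they do the work, as an engineer would, in place of code of your own. Each camera call takes 0.05 s, during which the arm holds its last target.

## Working session

There is one attempt and no reset: what is moved stays moved. The work goes in short steps, each a Python script; the robot and the scene stay as the last script left them, time stands still between calls to the robot, and variables do not carry over. Pictures are saved under pics/ and viewed, and the job is handed in when it is done.

```bash
mkdir -p pics
cat > h.py <<'E'
import numpy as np, cv2
from station import ctrl
def snap(cam,name):
    im,d=ctrl.grab_frame(cam); cv2.imwrite(f'pics/{name}.png',im[:,:,::-1]); np.save(f'pics/{name}.npy',d); return im,d
def dist(cam):
    m=ctrl.camera_model(cam); return m,np.array([m['k1'],0,0,0,0],float)
def ray(cam,uv):
    m,D=dist(cam); p=cv2.undistortPoints(np.array([[uv]],float),np.array(m['K'],float),D)[0,0]
    R=cv2.Rodrigues(np.array(m['rvec'],float))[0]; t=np.array(m['tvec'],float).ravel()
    return -R.T@t, R.T@np.array([p[0],p[1],1.]),
def at_z(cam,uv,z):
    o,r=ray(cam,uv); return o+r*(z-o[2])/r[2]
def at_d(cam,uv,d):
    o,r=ray(cam,uv); return o+r*d
def proj(cam,P):
    m,D=dist(cam); return cv2.projectPoints(np.array(P,float).reshape(-1,1,3),np.array(m['rvec'],float),np.array(m['tvec'],float),np.array(m['K'],float),D)[0][:,0]
E
python3 - <<'E'
from h import *
for c in('top','scene'):
    snap(c,c+'0')
    m=ctrl.camera_model(c); print(c,m['K'],m['k1'],ray(c,(280,210)))
    for n in ('lamp_a','base_a_center'):
        for r in ctrl.spot_point(c,n): print(n,r['score'],r['at'],at_z(c,r['at'],.022))
    for n in ['lamp_a']:
        for r in ctrl.silhouettes(c,n): print('sil',r['score'],r['at'],r['region'].sum())
print(ctrl.sense(),ctrl.grip_point_offset)
E
```

```text
top [[541.75642099   0.         286.21909546]
 [  0.         541.75642099 210.31956665]
 [  0.           0.           1.        ]] 0.03787539908095141 (array([0.38201525, 0.01262272, 1.48771507]), array([ 0.13173904, -0.00314601, -0.99134608]))
lamp_a 0.86 [326.4, 212.9] [ 0.5695916  -0.11874952  0.022     ]
lamp_a 0.86 [283.6, 241.5] [ 0.49079614 -0.00226809  0.022     ]
lamp_a 0.83 [284.9, 203.4] [ 0.59507771 -0.00532034  0.022     ]
lamp_a 0.77 [319.8, 261.4] [ 0.43761565 -0.10016364  0.022     ]
lamp_a 0.73 [234.9, 213.9] [0.56532144 0.13066135 0.022     ]
lamp_a 0.59 [139.4, 253.4] [0.45703576 0.38429888 0.022     ]
base_a_center 0.86 [331.7, 216.4] [ 0.56005461 -0.13316616  0.022     ]
sil 0.87 [325.9, 209.7] 324
sil 0.81 [320.5, 256.6] 333
sil 0.8 [236.3, 211.4] 341
sil 0.72 [281.9, 202.5] 316
sil 0.64 [281.9, 241.8] 338
sil 0.32 [338.3, 221.6] 406
sil 0.16 [131.8, 173.9] 940
scene [[499.61554099   0.         275.43364037]
 [  0.         499.61554099 206.0943305 ]
 [  0.           0.           1.        ]] 0.00041985491479044196 (array([1.29375749, 0.23562851, 1.05544839]), ar
[... 516 characters left out ...]
8
{'time_s': 0.4, 'joints': array([-1.38547876,  0.41750689, -0.01028875,  1.61368846,  0.00468478,
        1.11067436, -0.05301555]), 'joint_velocities': array([ 0.00113167,  0.00102008, -0.00088939, -0.00085348,  0.00165606,
        0.00062534, -0.00166855]), 'tau': array([-1.15102303e-04, -8.63438272e+01,  6.77842889e-01, -4.34789515e+01,
        1.90588413e-02,  3.38697428e-03,  1.70833971e-05]), 'position': array([0.14053595, 0.60893018, 0.23115616]), 'orientation': array([-3.14134122e+00,  3.85521017e-05,  2.91474595e+00]), 'ft_force': array([-0.65408264, -0.19037493, -0.16171676]), 'wrist_torque': array([ 0.01725276, -0.01905647,  0.00262948]), 'finger_gap': 1.0057698519583167} 0.0187
```

View pics/top0.png

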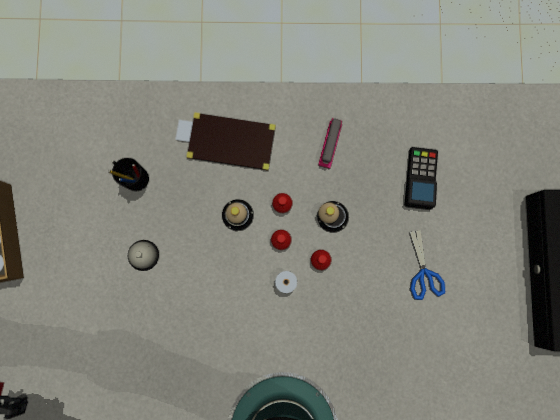

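View pics/scene0.png

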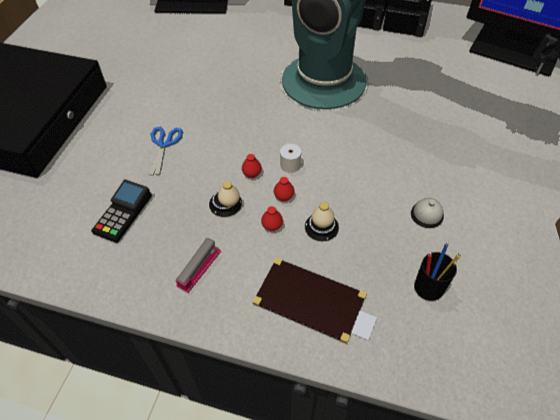

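Candidates: white lamps at top (330,213) and (235,212), plus red look-alikes at (282,203), (281,240) and (321,260). The one at (330,213) looks off-centre, so I'll check it in a close crop.

Run:
```python
from h import *
a=cv2.imread('pics/top0.png');s=cv2.imread('pics/scene0.png')
c=lambda im,u,v:cv2.resize(im[v-25:v+25,u-25:u+25],(390,290*390//390),interpolation=cv2.INTER_CUBIC) 
c=lambda im,u,v:cv2.resize(im[v-24:v+24,u-30:u+30],(390,296),interpolation=cv2.INTER_CUBIC)
cv2.imwrite('pics/crop0.png',np.vstack([np.hstack([c(a,331,214),c(a,236,214)]),np.hstack([c(s,226,197),c(s,322,219)])]))
```

```text
(no output)
```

View pics/crop0.png

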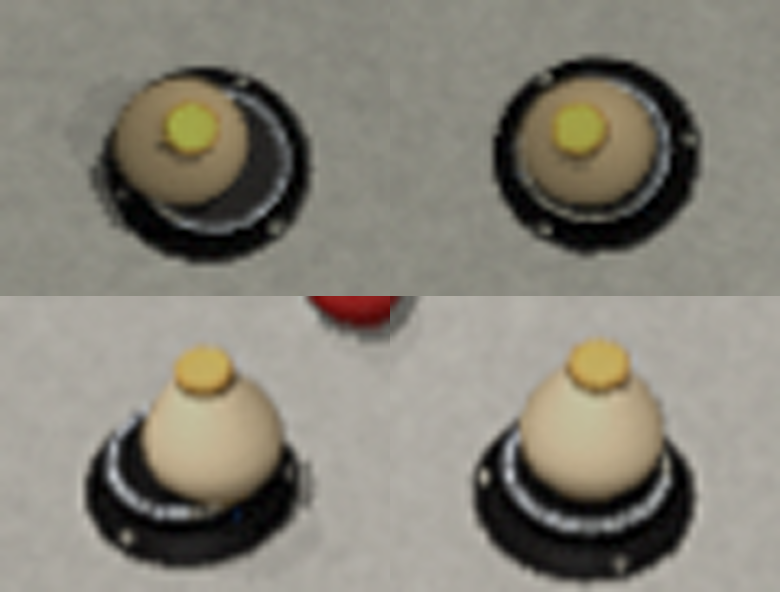

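The crop confirms it. The lamp at top (326,210) sits off-centre on the base at (334,217), and the one at (236,212) is centred. Next I'll fit the geometry in both cameras, with lamp_b as the control.

```bash
cat > fit.py <<'E'
from h import *
from scipy.optimize import minimize
th=np.linspace(0,2*np.pi,48,endpoint=False)
def circ(x,y,z,r): return np.c_[x+r*np.cos(th),y+r*np.sin(th),np.full(48,z)]
LP=[(0,.018),(.008,.0215),(.016,.0265),(.024,.028),(.032,.0268),(.041,.0228),(.05,.0185),(.062,.0135),(.064,.0115),(.072,.0115)]
S=6
def fit(cam,im,x0,l0):
    u0=proj(cam,[[*x0,.03]])[0].astype(int)-32
    c=cv2.resize(im[u0[1]:u0[1]+64,u0[0]:u0[0]+64],None,fx=S,fy=S,interpolation=cv2.INTER_CUBIC).astype(int)
    V=c.max(2); sat=(c[...,0]-c[...,2])/np.maximum(V,1)
    red=(c[...,0]-c[...,1])>60
    lamp=(sat>.2)&(V>60)&~red
    n,lab,st,_=cv2.connectedComponentsWithStats(lamp.astype(np.uint8)); lamp=lab==(1+np.argmax(st[1:,4]))
    dark=V<70
    allm=lamp|dark|((lambda k:k)(False))
    allm=cv2.morphologyEx(allm.astype(np.uint8),cv2.MORPH_CLOSE,np.ones((19,19)))>0
    n,lab,st,_=cv2.connectedComponentsWithStats(allm.astype(np.uint8)); allm=lab==(1+np.argmax(st[1:,4]))
    def draw(m,pts):
        q=((proj(cam,pts)-u0+.5)*S-.5)
        cv2.fillConvexPoly(m,np.round(cv2.convexHull(q.astype(np.float32))*16).astype(np.int32),1,shift=4)
    def ml(l):
        m=np.zeros(lamp.shape,np.uint8)
        for a,b in zip(LP,LP[1:]): draw(m,np.r_[circ(*l,.022+a[0],a[1]),circ(*l,.022+b[0],b[1])])
        return m>0
    def mb(b):
        m=np.zeros(lamp.shape,np.uint8); draw(m,np.r_[circ(*b,0,.044),circ(*b,.003,.044)]); draw(m,np.r_[circ(*b,0,.034),circ(*b,.022,.034)]); return m>0
    iou=lambda a,b:(a&b).sum()/(a|b).sum()
    opt=lambda f,x:minimize(f,x,method='Nelder-Mead',options=dict(initial_simplex=[x,[x[0]+.006,x[1]],[x[0],x[1]+.006]],xatol=1e-4,fatol=1e-5))
    r=opt(lambda l:-iou(ml(l),lamp),list(l0)); L=r.x
    rb=opt(lambda b:-iou(mb(b)|ml(L),allm),list(x0))
    vis=c.clip(0,255).astype(np.uint8).copy()
    for m,col in((ml(L),(0,255,0)),(mb(rb.x)|ml(L),(255,0,255)),(allm,(0,255,255))):
        cs,_=cv2.findContours(m.astype(np.uint8),cv2.RETR_EXTERNAL,cv2.CHAIN_APPROX_NONE); cv2.drawContours(vis,cs,-1,col,1)
    return L,-r.fun,rb.x,-rb.fun,vis
E
cat > run.py <<'E'
from fit import *
import sys
tag=sys.argv[1]; A=np.array([.56,-.133]);B=np.array([.56,.135])
rows=[]
for cam in('top','scene'):
    im,_=snap(cam,cam+tag); vs=[]
    for n,x,l in(('a',A,(.57,-.125)),('b',B,B)):
        L,s,b,sb,v=fit(cam,im,x,l); print(cam,n,'lamp',L.round(4),round(s,3),'base',b.round(4),round(sb,3),'off mm',((L-b)*1e3).round(1)); vs.append(v)
    rows.append(np.hstack(vs))
v=np.vstack(rows)[:,:,::-1]; cv2.imwrite(f'pics/fit{tag}.png',cv2.resize(v,(600,600)))
E
python3 run.py 1
```

```text
top a lamp [ 0.5684 -0.1224] 0.977 base [ 0.5628 -0.1363] 0.971 off mm [ 5.6 13.9]
top b lamp [0.5664 0.1263] 0.968 base [0.5658 0.126 ] 0.967 off mm [0.6 0.3]
scene a lamp [ 0.567  -0.1209] 0.931 base [ 0.559  -0.1361] 0.946 off mm [ 8.  15.1]
scene b lamp [0.5653 0.128 ] 0.925 base [0.5623 0.127 ] 0.958 off mm [3. 1.]
```

View pics/fit1.png

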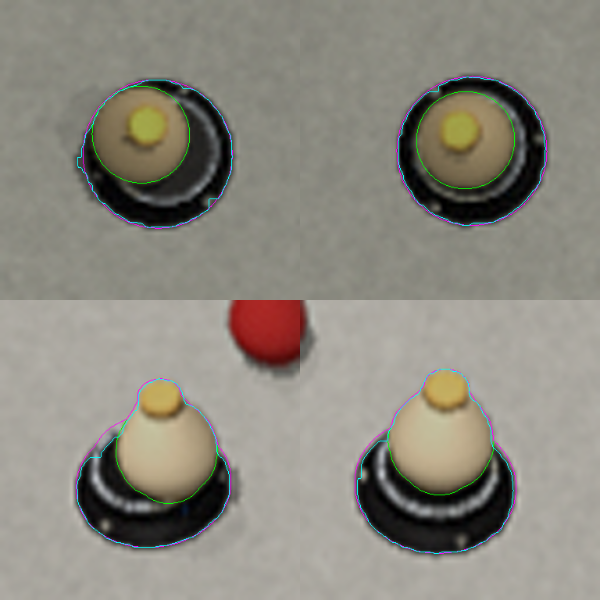

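The fits overlay well. Taking lamp_b as the zero, lamp_a is off by about (+5.0, +13.8) mm in both cameras, 14.7 mm in all, which is within the stated 13–20. I'll push along that line at its widest height with the fingers shut, staging first.

```bash
cat > push.py <<'E'
from h import *
def ori(d):
    y=np.arctan2(d[1],d[0]); best=None
    for yy in(y,y+np.pi,y-np.pi):
        q=ctrl.inverse_kinematics([.57,-.08,.2],[np.pi,0,yy])
        if q is not None:
            c=np.abs(q-ctrl.sense()['joints']).max()
            if best is None or c<best[0]: best=(c,yy,q)
    return best
E
python3 - <<'E'
from push import *
d=-np.array([5.0,13.8]); d/=np.linalg.norm(d)
print(d,ori(d))
lamp=np.array([.568,-.1217])
s=lamp-d*.053
c,yy,q=ori(d); o=[np.pi,0,yy]
ctrl.set_gripper(0.0)
ctrl.movep([*s,.25],o)
ctrl.move_l([*s,.13],rate=.15)
print(ctrl.sense()['position'],ctrl.sense()['time_s'],ctrl.sense()['orientation'])
snap('scene','s2'); snap('top','t2')
E
python3 -c "
import cv2,numpy as np
a=cv2.imread('pics/s2.png')[120:300,130:370];b=cv2.imread('pics/t2.png')[140:320,200:440]
cv2.imwrite('pics/c2.png',cv2.resize(np.vstack([a,b]),None,fx=1.65,fy=1.65))"
```

```text
[-0.34064878 -0.94019062] (np.float64(0.9547486360170827), np.float64(1.2231894670389947), array([-0.61705026,  0.51798933,  0.94443508,  1.79474388, -0.47362427,
        1.07475572,  0.1509778 ]))
[ 0.58651258 -0.07202537  0.13081174] 5.0833 [ 3.14050598e+00 -2.85101051e-04  1.22315478e+00]
```

View pics/c2.png

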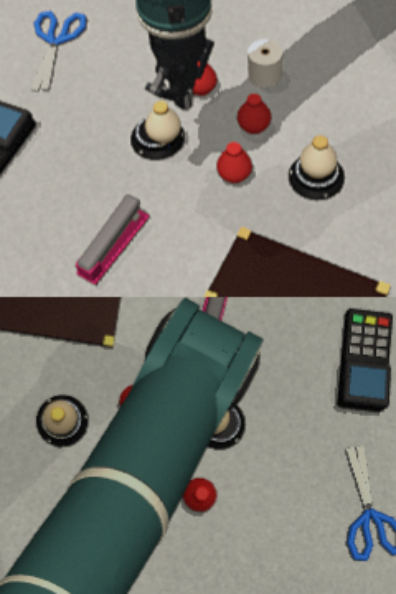

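```bash
cat > go.py <<'E'
from push import *
d=-np.array([5.0,13.8]); d/=np.linalg.norm(d)
E
python3 - <<'E'
from go import *
p=ctrl.sense()['position']
print(ctrl.move_l([p[0],p[1],.038],rate=.08,contact_N=5))
p=ctrl.sense()['position'];f0=ctrl.sense()['ft_force']; print(p,f0)
e=p.copy(); e[:2]+=d*(.014+.0095)
ctrl.move_l(e,rate=.02,contact_N=8)
print(ctrl.sense()['position'],ctrl.sense()['ft_force']-f0,ctrl.sense()['time_s'])
snap('scene','s3')
import cv2
cv2.imwrite('pics/c3.png',cv2.resize(cv2.imread('pics/s3.png')[150:240,170:290],None,fx=5,fy=5,interpolation=2))
E
```

```text
False
[ 0.58682774 -0.0719475   0.03845728] [0.63630221 0.44686143 0.22196486]
[ 0.57887105 -0.09392965  0.03845483] [-0.21248785 -0.06193929 -0.25353743] 7.8083
```

View pics/c3.png

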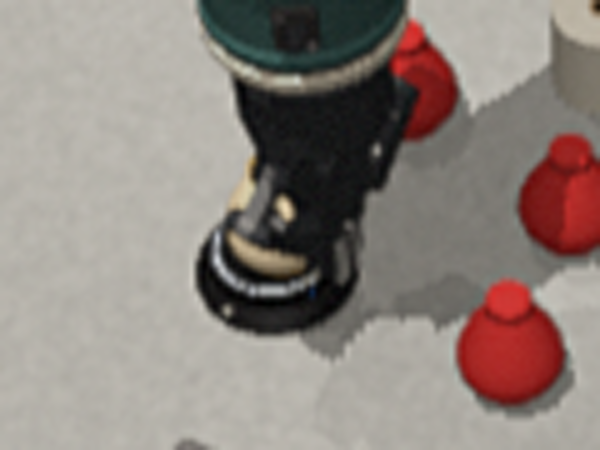

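The hand covers the lamp here, so I'll back off and look again.

```bash
cat > look.py <<'E'
from fit import *
from go import *
import sys
p=ctrl.sense()['position']; s=np.array([.5865,-.0720])
if p[2]<.1:
    ctrl.move_l([*s,p[2]],rate=.04); ctrl.move_l([*s,.16],rate=.15)
    s2=s-d*.03; ctrl.move_l([*s2,.19],rate=.15)
tag=sys.argv[1]
im,_=snap('scene','s'+tag); vs=[]
for x,l in(((.56,-.136),(.562,-.133)),((.562,.127),(.565,.128))):
    L,q,b,qb,v=fit('scene',im,x,l); print('lamp',L.round(4),round(q,3),'base',b.round(4),round(qb,3),'off',((L-b)*1e3).round(1)); vs.append(v)
cv2.imwrite(f'pics/f{tag}.png',np.hstack(vs)[:,:,::-1]); print(ctrl.sense()['time_s'])
E
python3 look.py 4
```

```text
lamp [ 0.564  -0.1302] 0.901 base [ 0.5585 -0.1367] 0.93 off [5.5 6.5]
lamp [0.5654 0.1279] 0.949 base [0.5623 0.1269] 0.955 off [3.1 1. ]
10.0333
```

```bash
sleep 1
```

```text
(no output)
```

View pics/f4.png

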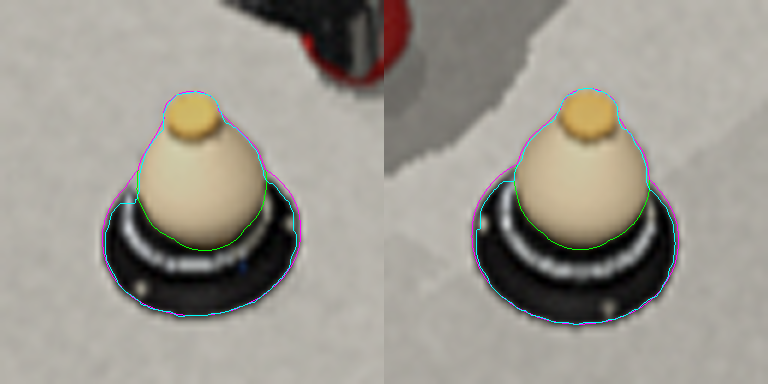

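The push moved the lamp 9.8 mm and it is still upright. About (2.1, 4.8) mm remains on the same line.

```bash
python3 - <<'E'
from go import *
o=ctrl.sense()['orientation']
s=np.array([.5865,-.0720])
ctrl.move_l([*s,.14],rate=.15)
print(ctrl.move_l([*s,.038],rate=.08,contact_N=5))
e1=np.array([.57887,-.09393])-d*.002
ctrl.move_l([*e1,.038],rate=.04,contact_N=8)
e=np.array([.57887,-.09393])+d*.0050
ctrl.move_l([*e,.038],rate=.012,contact_N=8)
print(ctrl.sense()['position'])
E
python3 look.py 5
```

```text
False
[ 0.5771692  -0.09866402  0.03800064]
lamp [ 0.5625 -0.1349] 0.893 base [ 0.5588 -0.1371] 0.932 off [3.7 2.2]
lamp [0.5654 0.128 ] 0.95 base [0.5623 0.127 ] 0.954 off [3.1 1. ]
15.725
```

```bash
sleep 1
```

```text
(no output)
```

View pics/f5.png

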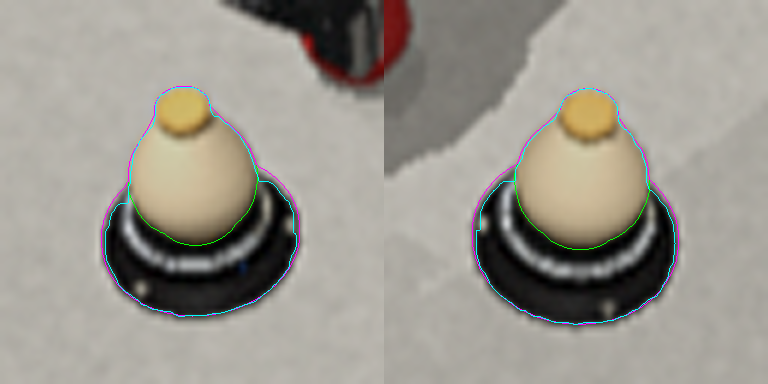

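About 1 mm is left by this view. I'll clear the arm and measure in both cameras.

```bash
python3 - <<'E'
from h import *
p=ctrl.sense()['position']; o=ctrl.sense()['orientation']
ctrl.move_l([p[0],p[1],.25],rate=.2)
ctrl.movep([.3,.42,.28],[np.pi,0,2.4])
ctrl.wait(.2)
print(ctrl.sense()['time_s'])
E
python3 run.py 6
```

```text
18.3667
top a lamp [ 0.5639 -0.1368] 0.964 base [ 0.5627 -0.1369] 0.97 off mm [1.3 0.1]
top b lamp [0.5663 0.1264] 0.969 base [0.5657 0.1261] 0.967 off mm [0.6 0.3]
scene a lamp [ 0.5625 -0.1348] 0.914 base [ 0.5591 -0.137 ] 0.956 off mm [3.4 2.1]
scene b lamp [0.5654 0.128 ] 0.924 base [0.5623 0.1272] 0.958 off mm [3.1 0.8]
```

```bash
sleep 1
```

```text
(no output)
```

View pics/fit6.png

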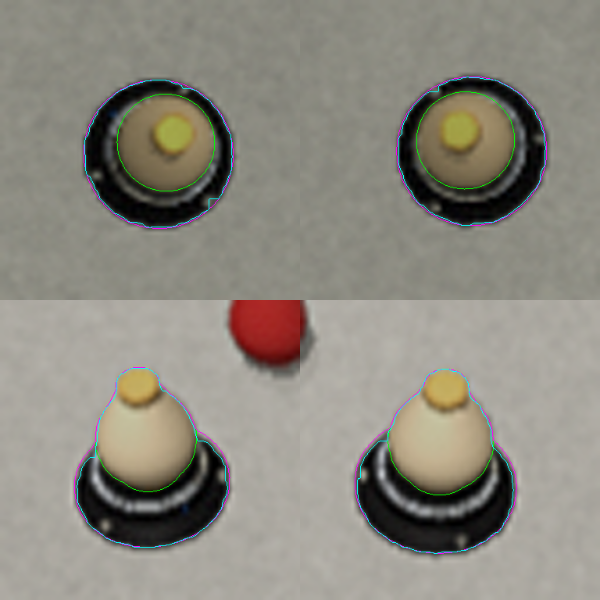

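View pics/top6.png

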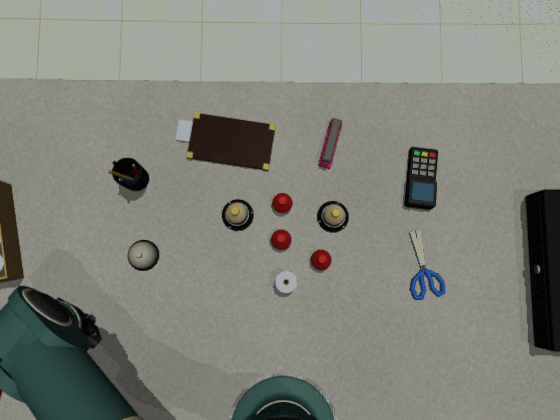

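The remaining offset relative to the control lamp is (0.7, −0.2) mm in the top camera and (0.3, 1.3) mm in the scene camera, so under 1.5 mm. The lamp is upright, nothing else has moved and the hand is clear.

Run:
```python
from h import *
print(np.abs(ctrl.sense()['joint_velocities']).max()); ctrl.finish_job()
```

```text
0.0033249198110543647
the job is handed in; nothing more can be done
```

I centred the crooked lamp on its base with two slow pushes of the shut fingertips at its widest part, moving it about 10 mm and then 5 mm. I then moved the hand well clear and handed the job in at about 18.5 s.

- **Position:** The lamp started about 14.7 mm off centre. At the end, taking the other, correctly placed lamp as zero, it was off by (0.7, −0.2) mm in the top camera and (0.3, 1.3) mm in the scene camera. The two views disagree by about 1.5 mm in y, which is close to the calibration error, so I made no further push.
- **Everything else:** The lamp stands upright, the fitted position of the other lamp is unchanged, and by eye the rest of the counter looks the same as at the start.
- **Not checked:** The force readings were too noisy to show the light contact, so I judged the pushes from the pictures alone.

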